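# Open the blue drive-air valve on the theatre counter

## Task

The eye-surgery console needs its drive air: open the valve with the blue handwheel fully, turning the wheel anticlockwise (seen from above) until it stops while your hand follows it up, and let go. Leave the yellow and white valves shut.

Things in the scene. Friction and masses are not known exactly. Their poses are not given: they have to be found in the camera images.
- blue_hub (a point): Centre of the blue handwheel: round, level, 57 mm across, rim of 13 mm round bar, 3 spokes; on a steel stem over a brass globe valve bolted down. Point: on the stem axis at mid rim, 122 mm above the counter when shut; rises with the wheel. Free air below the rim to the pipe flanges (67 mm up), round a 36 mm bonnet. Grip across the rim from above at any angle. Like valves stand 130 mm or more away.
- blue_wheel (a joint): Turn of the blue wheel, rad: 0 = shut (always the start), grows anticlockwise seen from above; 1.3 (75 degrees) = fully open, a firm stop. A steep quick-opening thread lifts wheel and stem 18 mm per rad, 23 mm in all, baring a green band on the stem: a hand that does not rise in step drags on the rim and falls short. Takes about 0.1 Nm; stays where left.
- yellow_wheel (a joint): Turn of the yellow wheel (a like valve) in rad, 0 = shut, where it must remain.
- white_wheel (a joint): Turn of the white wheel (a like valve) in rad, 0 = shut, where it must remain.

How it is judged:
By the outcome, as a careful person would: the job done as asked, in the order asked, and still so for the second after the job is handed in, with the robot touching nothing.
It also fails if it takes over 40 s, if anything falls off the work surface, if the arm or the gripper's body presses on something with over 40 N, if the wrist force passes 120 N, or if a joint passes its speed limit or range.

## Robot

A 7-joint arm with a two-finger parallel gripper is mounted at the origin on the work surface. World frame = base frame: x ahead of the robot, y to its left, z up, the work surface at z = 0. Lengths are in m, angles in rad, forces in N, time in s.
With the tool pointing down it reaches from about 0.425 to 0.95 m from the base axis. Payload 4.7 kg.
Tool frame: the origin (TCP) lies midway between the tips of the shut fingers; the grasp point (between the pads) lies 19 mm behind it; x points along the fingers, y is the direction in which the jaws open and shut, and the axes are right-handed (so a half turn about x gives the same grasp; the last joint's range is limited). The gripper opens to 85 mm and grips with 20 to 120 N. Pads are 22 mm wide; open, the fingers measure 114 mm over their backs; the gripper's body (76 mm by 85 mm) begins 54 mm behind the grasp point. The pads swing forward as they close: fully open they stand 13 mm farther back than shut.
Start: joints at [-1.283, 0.469, -0.049, 1.532, 0.024, 1.141, -0.082], TCP at [0.21, 0.641, 0.208] pointing down, gripper open.
Joint ranges: [-2.59, 2.59], [-0.33, 1.99], [-1.39, 1.29], [0.1, 2.45], [-1.04, 4.18], [0.21, 1.99], [-2.66, 2.66]. Speed limits (rad/s): [2.57, 2.57, 3.14, 3.14, 3.14, 3.14, 3.14].

## Interface

Orientations are given as a unit quaternion [w, x, y, z].
In Python, from rig import sense, capture, manip gives the robot as it stands. The module is installed in compiled form; this text tells all that it offers.
- The arm moves only by the tool step_arm, never from a script. Its argument "deltas" is a list of rows, each a list of 7 numbers: the shift along the world's x, y, z in units of 40 mm (1.0 is 40 mm), then the turn, a rotation vector about the world's x, y, z in units of 6 degrees (1.0 is 6 degrees), then the gripper's target within -1 to 1 (fully open at 1, half-way at 0, shut at -1). In form: [[x, y, z, wx, wy, wz, gripper], ...]. A call has 1 to 20 rows; each row is the pose to reach, as a shift and turn from the pose measured when the call began; what a row does not reach only later rows make up. A row lasts 1/12 s, in which the tool goes at most 41.7 mm and 7.16 degrees, less where a joint would pass 70% of its speed; a pose out of reach is approached as far as the arm can. A call with a gripper value outside its range is refused whole. The fingers move at their own pace and stop on an object; "grip_force" is the grip in N (left out, the last holds). Time passes only in rows, so rows that repeat a pose let the fingers close. It gives the time, the measured TCP pose, the force and the opening at its end, in the units of the state.
- sense(): the state, without advancing time (a new reading comes with each control period).
- capture(name): name is "side" or "top" or "wrist"; returns a dict with "img" (400x640x3 uint8, red, green, blue), "vertical_fov" (degrees; the focal length in pixels is half the picture's height over the tangent of half this angle, whatever the lens; pixels are square), "cx", "cy" (the principal point, pixels), "D" ([k1, k2, p1, p2, k3] as OpenCV has them; the pictures are not rectified), "extrinsics" (4x4, takes a point from world to camera coordinates); the wrist camera has in their place "tool_from_camera" (4x4, takes a point from camera to tool coordinates, whose origin is the TCP and whose axes are the tool frame's). Camera axes: x right, y down, z forward; pixel columns grow to the right and rows downward; lengths in m; the calibration is good to about 2 mm. A picture is of the moment at which its call begins: read the wrist's pose just before it. There is no depth.
- manip.finish_job(): hands the job in, once; it reports no verdict.
The state is a dict: "time": time; "q": joint angles; "joint_vel": joint speeds; "joint_torque": joint torques, N m; "position": TCP position; "orientation": TCP orientation; "contact_force": force on the tool from outside, world axes, zero at the start; "ft_torque": the same for the moment, N m; "finger_gap": opening from 0.0 (shut) to 1.0 (fully open).
Only numpy, scipy, OpenCV 4.12 (cv2) and the standard library are available. Lean on these libraries where they do the work, as an engineer would, in place of code of your own. Each camera call takes 0.05 s, during which the arm holds its last target. There are 200 camera calls.

## Working session

There is one attempt and no reset: what is moved stays moved. The work goes in short steps, Python scripts to look and compute and a tool call to move; the robot and the scene stay as the last step left them, time stands still between calls to the robot, and variables do not carry over. Pictures are saved under pics/ and viewed, about 8 in all and at most 12, crops included, and the job is handed in when it is done.

Besides the shell and the picture viewer there is one more tool, called as name([rows], argument=value, ...), one row to a line, values as JSON. step_arm: Moves the arm, as the interface text tells. Its arguments: {"type":"object","properties":{"deltas":{"type":"array","items":{"type":"array","items":{"type":"number"}}},"grip_force":{"type":"number"}},"required":["deltas"]}

```bash
mkdir -p pics; cat > h.py <<'E'
import numpy as np, cv2
from rig import sense, capture, manip
from scipy.spatial.transform import Rotation as R
def K(c):
    h,w=c["img"].shape[:2]; f=h/2/np.tan(np.radians(c["vertical_fov"])/2)
    return np.array([[f,0,c["cx"]],[0,f,c["cy"]],[0,0,1.]])
def rot(s):
    w,x,y,z=s["orientation"]; return R.from_quat([x,y,z,w]).as_matrix()
def cam_pose(c,s=None):
    if "extrinsics" in c: return np.linalg.inv(np.array(c["extrinsics"]))
    T=np.eye(4);T[:3,:3]=rot(s);T[:3,3]=s["position"];return T@np.array(c["tool_from_camera"])
def ray(c,uv,s=None):
    p=cv2.undistortPoints(np.array([[uv]],float),K(c),np.array(c["D"],float))[0,0]
    T=cam_pose(c,s);d=T[:3,:3]@[p[0],p[1],1];return T[:3,3],d/np.linalg.norm(d)
def plane(c,uv,z,s=None):
    o,d=ray(c,uv,s);return o+d*(z-o[2])/d[2]
def proj(c,P,s=None):
    M=np.linalg.inv(cam_pose(c,s));rv=cv2.Rodrigues(M[:3,:3])[0]
    return cv2.projectPoints(np.array([P],float),rv,M[:3,3],K(c),np.array(c["D"],float))[0][0,0]
def blue(img):
    h=cv2.cvtColor(img,cv2.COLOR_RGB2HSV)
    return cv2.inRange(h,(98,110,40),(130,255,255))
def save(n,img): cv2.imwrite(n,cv2.cvtColor(img,cv2.COLOR_RGB2BGR))
E
python3 - <<'E'
from h import *
s=sense();print({k:np.round(s[k],3) for k in s})
print(rot(s).round(3))
for n in("top","side","wrist"):
    c=capture(n);save(f"pics/a_{n}.png",c["img"])
    N,l,st,ce=cv2.connectedComponentsWithStats(blue(c["img"]))
    T=cam_pose(c,s);print(n,T[:3,3].round(3),T[:3,2].round(2))
    for i in range(1,N):
        if st[i,4]>60: print(st[i],ce[i],plane(c,ce[i],.122,s).round(4))
E
```

```text
{'time': np.float64(0.0), 'q': array([-1.283,  0.469, -0.049,  1.534,  0.024,  1.141, -0.082]), 'joint_vel': array([-0.001,  0.002,  0.002,  0.002,  0.001, -0.   ,  0.001]), 'joint_torque': array([-0.0000e+00, -5.1032e+01, -4.6000e-02, -2.3770e+01,  1.1000e-02,
        8.0000e-03, -0.0000e+00]), 'position': array([0.21 , 0.641, 0.207]), 'orientation': array([ 0.698,  0.111,  0.698, -0.112]), 'contact_force': array([0.355, 0.094, 0.606]), 'ft_torque': array([-0.024, -0.018, -0.   ]), 'finger_gap': np.float64(0.998)}
[[-0.001  0.311  0.95 ]
 [-0.002  0.95  -0.311]
 [-1.    -0.002  0.   ]]
top [ 0.427 -0.008  1.087] [ 0.13  0.   -0.99]
[ 51  69  93  48 488] [116.37704918 103.80532787] [0.785  0.4678 0.122 ]
[  2 175  56  64 112] [ 30.15178571 205.59821429] [0.5492 0.6478 0.122 ]
[124 192  13  12 123] [129.91056911 197.45528455] [0.5687 0.4219 0.122 ]
[196 224  26  26 447] [208.76733781 236.7606264 ] [0.483  0.2425 0.122 ]
side [ 0.418 -0.766  0.834] [ 0.13  0.75 -0.65]
[353  74  58  38 241] [377.43568465 100.98340249] [0.7836 0.4012 0.122 ]
[293 106  10  10  85] [297.49411765 110.4       ] [0.5678 0.396  0.122 ]
[261 141  23  16 260] [272.06923077 148.58461538] [0.4836 0.2391 0.122 ]
wrist [0.131 0.667 0.372] [ 0.31 -0.1  -0.95]
```

View pics/a_top.png

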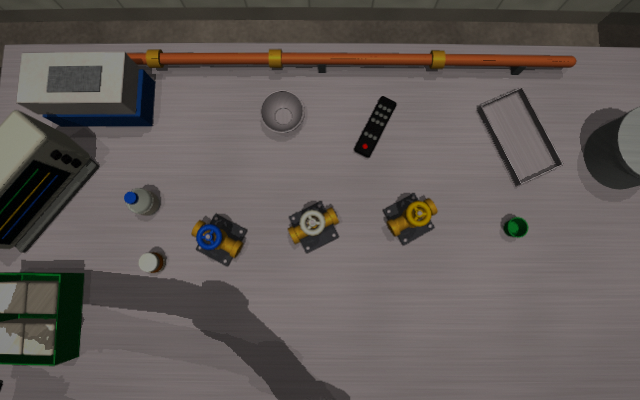

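View pics/a_side.png

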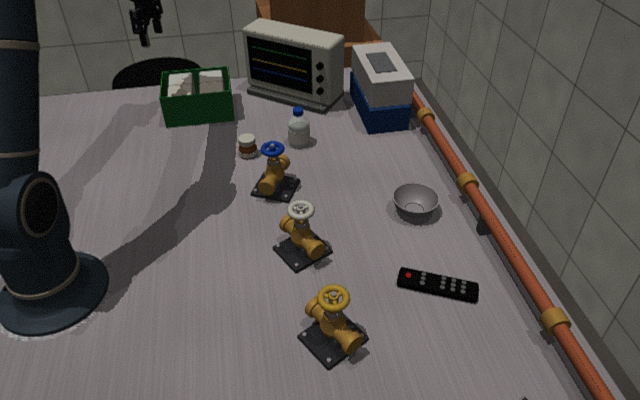

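The blue wheel is at top pixel (208,237) and side pixel (272,148). Both cast to about (0.483, 0.241) at rim height. White and yellow stand well to the right of it, around top columns 313 and 418. I'll move above the blue wheel, turning the wrist back 45° for room, then refine the position with the wrist camera.

step_arm([
  [0,0,1.2,0,0,0,1],
  [0,0,1.2,0,0,0,1],
  [6.83,-10,1.2,0,0,-7.5,1],
  [6.83,-10,1.2,0,0,-7.5,1],
  [6.83,-10,1.2,0,0,-7.5,1],
  [6.83,-10,1.2,0,0,-7.5,1],
  [6.83,-10,1.2,0,0,-7.5,1],
  [6.83,-10,1.2,0,0,-7.5,1],
  [6.83,-10,1.2,0,0,-7.5,1],
  [6.83,-10,1.2,0,0,-7.5,1],
  [6.83,-10,1.2,0,0,-7.5,1],
  [6.83,-10,1.2,0,0,-7.5,1],
  [6.83,-10,1.2,0,0,-7.5,1],
  [6.83,-10,1.2,0,0,-7.5,1],
  [6.83,-10,1.2,0,0,-7.5,1],
  [6.83,-10,1.2,0,0,-7.5,1],
  [6.83,-10,1.2,0,0,-7.5,1],
  [6.83,-10,1.2,0,0,-7.5,1],
  [6.83,-10,1.2,0,0,-7.5,1],
  [6.83,-10,1.2,0,0,-7.5,1],
])

```text
time: 1.82
position: [0.4826, 0.2423, 0.2553]
orientation: [0.603, 0.369, 0.603, -0.37]
contact_force: [0.0, -0.2, 0.5]
finger_gap: 1.002
```

```bash
python3 - <<'E'
from h import *
s=sense();print(s["time"],s["q"].round(3) if hasattr(s["q"],"round") else s["q"],np.round(s["position"],4));print(rot(s).round(3))
c=capture("wrist");save("pics/b_wrist.png",c["img"])
m=blue(c["img"]);N,l,st,ce=cv2.connectedComponentsWithStats(m)
for i in range(1,N):
    if st[i,4]>100:
        cs=cv2.findContours((l==i).astype(np.uint8),cv2.RETR_EXTERNAL,cv2.CHAIN_APPROX_NONE)[0][0]
        e=cv2.fitEllipse(cs);P=np.array([plane(c,p,.122,s) for p in cs[:,0]])
        (ctr,r)=cv2.minEnclosingCircle(P[:,:2].astype(np.float32))
        print(st[i],e,plane(c,e[0],.122,s).round(4),np.round(ctr,4),r)
print("proj",proj(c,[.483,.241,.122],s))
E
```

```text
1.8167 [-7.990e-01  2.080e-01  3.040e-01  1.808e+00 -6.800e-02  1.138e+00
 -1.000e-03] [0.4826 0.2423 0.2553]
[[-0.001  0.891  0.454]
 [-0.001  0.454 -0.891]
 [-1.    -0.002 -0.   ]]
[ 549   19   91  161 6861] ((608.2660522460938, 108.96928405761719), (90.09172821044922, 149.41123962402344), 12.2814302444458) [0.7122 0.4468 0.122 ] [0.7338 0.4586] 0.08163031935691833
[458  46  34  31 791] ((474.3377380371094, 60.77515411376953), (26.60489273071289, 35.76793670654297), 56.80695343017578) [0.5639 0.4215 0.122 ] [0.5638 0.4216] 0.01596132665872574
[ 293  159   50   48 1575] ((317.1438903808594, 182.55715942382812), (47.331295013427734, 48.967899322509766), 89.22148895263672) [0.4839 0.2432 0.122 ] [0.4843 0.2425] 0.028231212869286537
proj [315.50526662 183.85174611]
```

View pics/b_wrist.png

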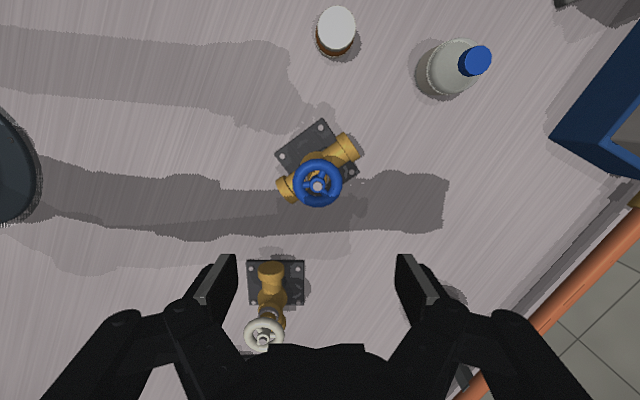

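The wrist view shows the blue wheel at (317,183), which casts to (0.484, 0.2425), so it agrees with the top view. The white wheel at (264,335) is clear of the jaws. Next I descend straddling the wheel and close gently.

step_arm([
  [0.03,0,-1,0,0,0,1],
  [0.03,0,-2,0,0,0,1],
  [0.03,0,-2.8,0,0,0,1],
  [0.03,0,-3.4,0,0,0,1],
  [0.03,0,-3.85,0,0,0,1],
  [0.03,0,-3.85,0,0,0,1],
  [0.03,0,-3.85,0,0,0,1],
  [0.03,0,-3.85,0,0,0,1],
])

```text
time: 2.53
position: [0.4849, 0.2427, 0.1026]
orientation: [0.603, 0.37, 0.603, -0.369]
contact_force: [-0.4, 0.3, 0.4]
finger_gap: 1.003
```

step_arm([
  [0,0,0,0,0,0,-1],
  [0,0,0,0,0,0,-1],
  [0,0,0,0,0,0,-1],
  [0,0,0,0,0,0,-1],
  [0,0,0,0,0,0,-1],
  [0,0,0,0,0,0,-1],
  [0,0,0,0,0,0,-1],
  [0,0,0,0,0,0,-1],
  [0,0,0,0,0,0,-1],
  [0,0,0,0,0,0,-1],
], grip_force=40)

```text
time: 3.37
position: [0.4842, 0.2424, 0.1042]
orientation: [0.602, 0.37, 0.603, -0.37]
contact_force: [-5.8, -2.2, 12.7]
finger_gap: 0.159
```

```bash
python3 - <<'E'
from h import *
s=sense();print(s["time"],np.round(s["q"],3),np.round(s["position"],4),s["finger_gap"],np.round(s["contact_force"],1),np.round(s["ft_torque"],2))
c=capture("wrist");save("pics/c_wrist.png",c["img"][130:])
E
```

```text
3.3667 [-0.761  0.377  0.276  1.97  -0.14   0.813  0.064] [0.4842 0.2424 0.1042] 0.15913173309523715 [-5.8 -2.2 12.7] [-0.54  1.14 -0.01]
```

View pics/c_wrist.png

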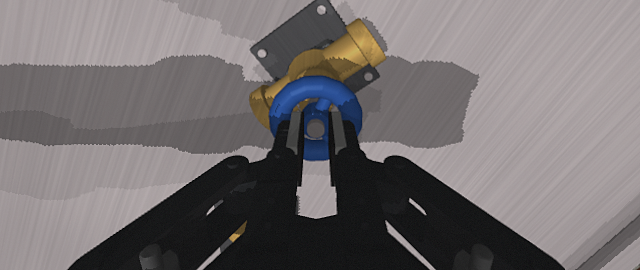

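```bash
python3 - <<'E'
from h import *
s=sense();c=capture("wrist");M=rot(s);p=np.array(s["position"])
for n,P in dict(tcp=p,grasp=p-.019*M[:,0],hub=[.484,.2425,.122],gl=p-.019*M[:,0]+.0285*M[:,1]).items(): print(n,np.round(P,4),proj(c,P,s).round(1))
a=cv2.resize(c["img"][190:310,230:410],None,fx=4,fy=4,interpolation=cv2.INTER_CUBIC)
save("pics/d.png",a)
c=capture("side");u=proj(c,[.484,.2425,.122]).astype(int);print(u)
save("pics/e.png",cv2.resize(c["img"][u[1]-60:u[1]+60,u[0]-80:u[0]+80],None,fx=4,fy=4,interpolation=cv2.INTER_CUBIC))
E
```

```text
tcp [0.4842 0.2424 0.1043] [315.5 236.8]
grasp [0.4842 0.2423 0.1233] [315.4 251.2]
hub [0.484  0.2425 0.122 ] [315.2 249.8]
gl [0.5096 0.2553 0.1232] [363.2 251.2]
[272 147]
```

View pics/d.png

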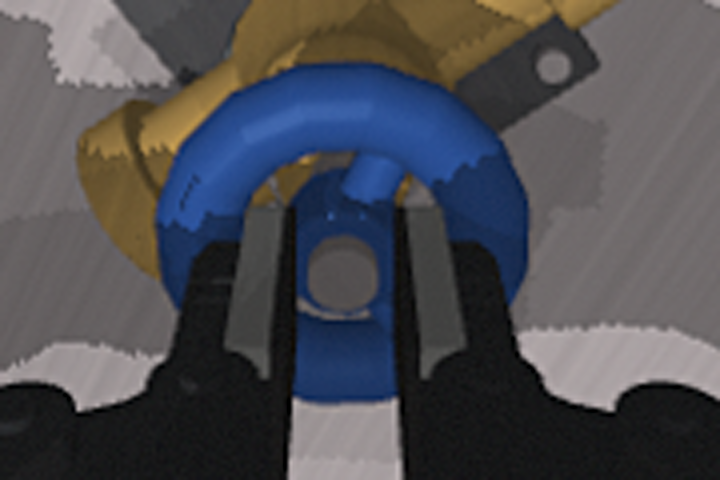

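View pics/e.png

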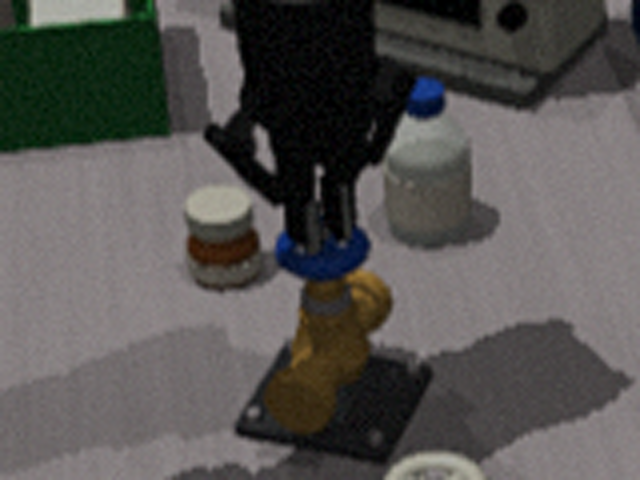

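The picture shows the pads (crop columns 290 and 400) inside the ring on the hub. They rode over the rim while closing, because they stood too high. I'll open slightly, rise clear, and regrip deeper and more slowly.

step_arm([
  [0,0,0,0,0,0,-0.6],
  [0,0,0.1,0,0,0,-0.6],
  [0,0,0.5,0,0,0,-0.6],
  [0,0,1.2,0,0,0,-0.6],
  [0,0,1.5,0,0,0,1],
  [0,0,1.5,0,0,0,1],
  [0,0,1.5,0,0,0,1],
  [0,0,1.5,0,0,0,1],
  [0,0,1.5,0,0,0,1],
  [0,0,1.5,0,0,0,1],
], grip_force=30)

```text
time: 4.35
position: [0.4836, 0.242, 0.1632]
orientation: [0.602, 0.369, 0.604, -0.37]
contact_force: [0.1, -0.1, -0.4]
finger_gap: 0.994
```

```bash
python3 - <<'E'
from h import *
s=sense();print(s["time"],np.round(s["position"],4),s["finger_gap"],np.round(s["contact_force"],1))
c=capture("wrist");m=blue(c["img"]);N,l,st,ce=cv2.connectedComponentsWithStats(m)
u=proj(c,[.484,.2425,.122],s).astype(int);print(u)
for z in(.122,.126,.13):
  for i in range(1,N):
    if st[i,4]>300:
        cs=max(cv2.findContours((l==i).astype(np.uint8),cv2.RETR_EXTERNAL,cv2.CHAIN_APPROX_NONE)[0],key=len)
        P=np.array([plane(c,p,z,s) for p in cs[:,0]]);ctr,r=cv2.minEnclosingCircle(P[:,:2].astype(np.float32));print(st[i],z,np.round(ctr,4),r)
a=c["img"][max(0,u[1]-90):u[1]+200]
save("pics/f.png",a)
E
```

```text
4.35 [0.4836 0.242  0.1632] 0.9944496205195622 [ 0.1 -0.1 -0.4]
[316 213]
[ 517   17   55   46 1886] 0.122 [0.561  0.4183] 0.01699843257665634
[612 113  28  49 723] 0.122 [0.6649 0.4014] 0.018318459391593933
[ 282  180   70   65 3010] 0.122 [0.4843 0.2424] 0.028354190289974213
[ 517   17   55   46 1886] 0.126 [0.5588 0.4163] 0.016670113429427147
[612 113  28  49 723] 0.126 [0.6607 0.3998] 0.017964771017432213
[ 282  180   70   65 3010] 0.126 [0.4836 0.2438] 0.027805719524621964
[ 517   17   55   46 1886] 0.13 [0.5566 0.4143] 0.0163420457392931
[612 113  28  49 723] 0.13 [0.6564 0.3981] 0.01761113665997982
[ 282  180   70   65 3010] 0.13 [0.4829 0.2452] 0.02725725620985031
```

View pics/f.png

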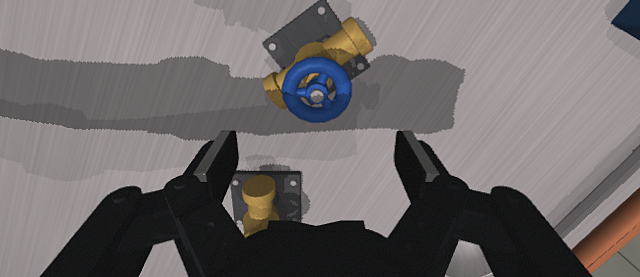

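The wheel is unmoved at (316,90) in the crop and the position estimate is the same. I descend about 18 mm deeper than before, then close in stages.

step_arm([
  [0.02,0.01,-0.8,0,0,0,1],
  [0.02,0.01,-1.5,0,0,0,1],
  [0.02,0.01,-1.95,0,0,0,1],
  [0.02,0.01,-1.95,0,0,0,1],
  [0.02,0.01,-1.95,0,0,0,1],
  [0.02,0.01,-1.95,0,0,0,1],
])

```text
time: 4.9
position: [0.4853, 0.2428, 0.0862]
orientation: [0.602, 0.369, 0.603, -0.37]
contact_force: [-0.6, -0.5, -0.0]
finger_gap: 1.0
```

step_arm([
  [0,0,0,0,0,0,0.6],
  [0,0,0,0,0,0,0.45],
  [0,0,0,0,0,0,0.35],
  [0,0,0,0,0,0,0.25],
  [0,0,0,0,0,0,0.15],
  [0,0,0,0,0,0,0.1],
  [0,0,0,0,0,0,0.1],
], grip_force=30)

```text
time: 5.48
position: [0.484, 0.2422, 0.0872]
orientation: [0.602, 0.369, 0.604, -0.37]
contact_force: [-4.9, -1.8, 9.7]
finger_gap: 0.639
```

step_arm([
  [0,0,0,0,0,0,0.0],
  [0,0,0,0,0,0,-0.2],
  [0,0,0,0,0,0,-0.2],
  [0,0,0,0,0,0,-0.2],
], grip_force=40)

```text
time: 5.82
position: [0.4839, 0.2422, 0.0875]
orientation: [0.602, 0.369, 0.604, -0.371]
contact_force: [-2.2, -0.1, 3.5]
finger_gap: 0.636
```

Held firmly: the gap is steady at 0.636 and the force is small. I'll turn the first half, rising in step (0.047 units per 6°).

step_arm([
  [0,0,0.024,0,0,0.5,-0.2],
  [0,0,0.071,0,0,1.5,-0.2],
  [0,0,0.118,0,0,2.5,-0.2],
  [0,0,0.165,0,0,3.5,-0.2],
  [0,0,0.212,0,0,4.5,-0.2],
  [0,0,0.259,0,0,5.5,-0.2],
  [0,0,0.283,0,0,6,-0.2],
  [0,0,0.283,0,0,6,-0.2],
  [0,0,0.283,0,0,6,-0.2],
])

```text
time: 6.57
position: [0.4842, 0.2424, 0.0988]
orientation: [0.687, 0.165, 0.688, -0.167]
contact_force: [0.8, -0.2, 1.1]
finger_gap: 0.636
```

```bash
python3 - <<'E'
from h import *
s=sense();M=rot(s);print(s["time"],np.round(s["q"],3),np.round(s["position"],4),s["finger_gap"],np.round(s["contact_force"],1),np.round(s["ft_torque"],2),"yaw y",np.degrees(np.arctan2(M[1,1],M[0,1])))
c=capture("wrist");u=proj(c,[.484,.2425,.13],s).astype(int);print(u)
save("pics/g.png",cv2.resize(c["img"][u[1]-70:u[1]+60,u[0]-90:u[0]+90],None,fx=4,fy=4))
E
```

```text
6.5667 [-0.643  0.38   0.126  1.965 -0.064  0.804  0.617] [0.4842 0.2424 0.0988] 0.636389641072968 [ 0.8 -0.2  1.1] [0.02 0.14 0.08] yaw y 62.89638933868737
[315 261]
```

View pics/g.png

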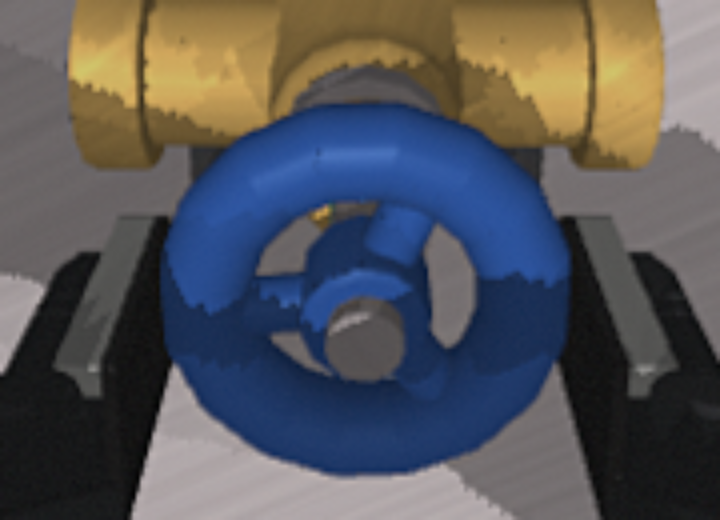

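The wheel is held at its sides (crop columns 165 and 570) and has turned with the hand, with low force. I'll turn the rest, slightly past 75° to meet the stop.

step_arm([
  [0,0,0.024,0,0,0.5,-0.2],
  [0,0,0.071,0,0,1.5,-0.2],
  [0,0,0.118,0,0,2.5,-0.2],
  [0,0,0.165,0,0,3.5,-0.2],
  [0,0,0.212,0,0,4.5,-0.2],
  [0,0,0.259,0,0,5.5,-0.2],
  [0,0,0.3,0,0,6.4,-0.2],
  [0,0,0.315,0,0,6.8,-0.2],
  [0,0,0.315,0,0,7.2,-0.2],
  [0,0,0.315,0,0,7.2,-0.2],
  [0,0,0.315,0,0,7.2,-0.2],
  [0,0,0.315,0,0,7.2,-0.2],
])

```text
time: 7.62
position: [0.4859, 0.2433, 0.1113]
orientation: [0.701, -0.099, 0.699, 0.097]
contact_force: [4.3, 3.2, -5.7]
finger_gap: 0.636
```

```bash
python3 - <<'E'
from h import *
s=sense();M=rot(s);print(s["time"],np.round(s["q"],3),np.round(s["position"],4),s["finger_gap"],np.round(s["contact_force"],1),np.round(s["ft_torque"],2),"yaw y",np.degrees(np.arctan2(M[1,1],M[0,1])))
c=capture("wrist");u=proj(c,[.484,.2425,.145],s).astype(int);print(u)
save("pics/h.png",cv2.resize(c["img"][u[1]-70:u[1]+60,u[0]-90:u[0]+90],None,fx=4,fy=4))
E
```

```text
7.6167 [-0.511  0.364 -0.04   1.947  0.023  0.829  1.284] [0.4859 0.2433 0.1113] 0.6359578869300734 [ 4.3  3.2 -5.7] [ 0.46 -1.01 -0.47] yaw y 105.9039265321365
[316 262]
```

View pics/h.png

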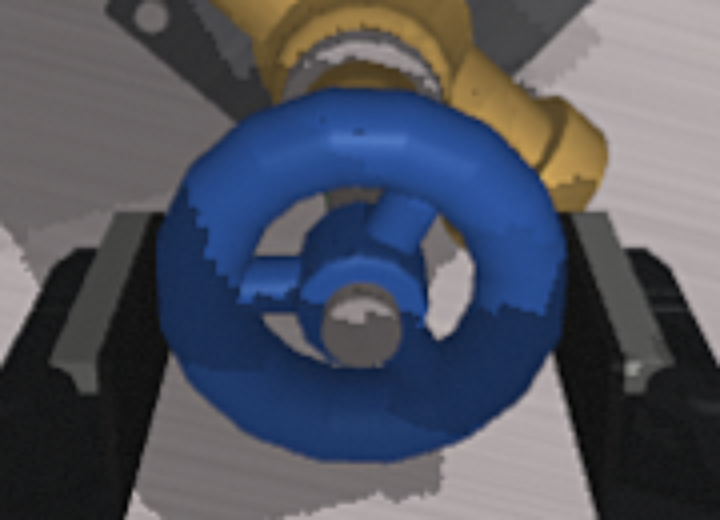

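The hand has turned 78.9°, and the moment has risen to -0.47 Nm against the stop. The spokes sit almost the same in the gripper frame. Release in place, then rise straight up.

step_arm([
  [0,0,0,0,0,0,0.6],
  [0,0,0,0,0,0,1],
  [0,0,0,0,0,0,1],
  [0,0,0,0,0,0,1],
  [0,0,0,0,0,0,1],
  [0,0,0,0,0,0,1],
  [0,0,0.8,0,0,0,1],
  [0,0,1.7,0,0,0,1],
  [0,0,2.6,0,0,0,1],
  [0,0,3.2,0,0,0,1],
  [0,0,3.2,0,0,0,1],
  [0,0,3.2,0,0,0,1],
])

```text
time: 8.67
position: [0.4865, 0.2436, 0.2409]
orientation: [0.702, -0.098, 0.698, 0.098]
contact_force: [-0.2, -1.4, -0.1]
finger_gap: 1.002
```

```bash
python3 - <<'E'
from h import *
s=sense();print(s["time"],np.round(s["position"],4),s["finger_gap"],np.round(s["contact_force"],1))
c=capture("wrist");m=blue(c["img"]);N,l,st,ce=cv2.connectedComponentsWithStats(m)
u=proj(c,[.484,.2425,.145],s).astype(int)
k=min((i for i in range(1,N) if st[i,4]>300),key=lambda i:np.hypot(*(ce[i]-u)))
cs=max(cv2.findContours((l==k).astype(np.uint8),cv2.RETR_EXTERNAL,cv2.CHAIN_APPROX_NONE)[0],key=len)
for z in(.122,.14,.1454,.15):
    P=np.array([plane(c,p,z,s) for p in cs[:,0]]);ctr,r=cv2.minEnclosingCircle(P[:,:2].astype(np.float32));print(z,np.round(ctr,4),r)
# rectified top view at plane z=.1454, world x up, y left, +-45mm, compared with shot b at z=.122
t=c["img"][max(0,u[1]-60):u[1]+60,u[0]-80:u[0]+80]
c2=capture("side");v=proj(c2,[.484,.2425,.13]).astype(int)
q=c2["img"][v[1]-50:v[1]+70,v[0]-80:v[0]+80]
save("pics/i.png",cv2.resize(np.vstack([t[:120],q]),None,fx=2.5,fy=2.5,interpolation=cv2.INTER_CUBIC))
E
```

```text
8.6667 [0.4865 0.2436 0.2409] 1.002158079387395 [-0.2 -1.4 -0.1]
0.122 [0.4911 0.2443] 0.030899817124009132
0.14 [0.4856 0.2428] 0.028942514210939407
0.1454 [0.484  0.2423] 0.028355367481708527
0.15 [0.4826 0.242 ] 0.02785513922572136
```

View pics/i.png

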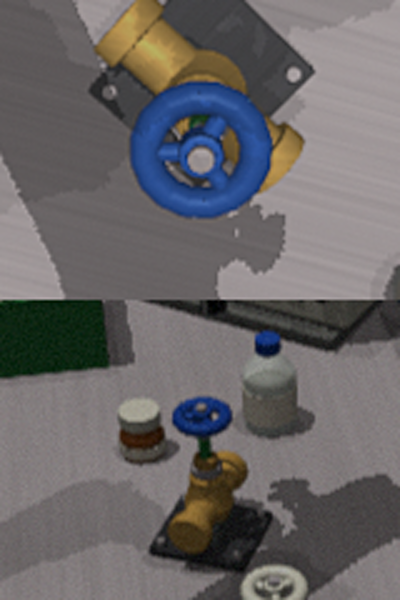

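The wheel is up with the green band bare, and its apparent size and position fit z = 145.4 mm. One numeric check of the spoke turn against the earlier picture, without viewing.

```bash
python3 - <<'E'
from h import *
def prof(c,s,z):
    a=np.radians(np.arange(0,360,1));o=np.zeros(360)
    for r in np.arange(.0125,.0205,.001):
        for i,t in enumerate(a):
            u=proj(c,[.484+r*np.cos(t),.2424+r*np.sin(t),z],s)
            b=cv2.getRectSubPix(c["img"],(1,1),(float(u[0]),float(u[1])))[0,0].astype(float)
            o[i]+=b[2]-b[0]
    return o-o.mean()
s=sense();c=capture("wrist");p1=prof(c,s,.1454)
s0=dict(position=[.4826,.2423,.2553],orientation=[.603,.369,.603,-.37])
c0=dict(c,img=cv2.cvtColor(cv2.imread("pics/b_wrist.png"),cv2.COLOR_BGR2RGB))
p0=prof(c0,s0,.122)
f=lambda p:(np.degrees(-np.angle((p*np.exp(-3j*np.radians(np.arange(360)))).sum()))/-3)%120
print(f(p0),f(p1),(f(p1)-f(p0))%120)
E
```

```text
26.992364039024334 72.37414984585305 45.38178580682872
```

My phase formula has its sign flipped: it gives -θ. So the spokes' turn is -45.4°, or +74.6° modulo 120°. That agrees with 75°, fully open.

```bash
python3 -c "
from rig import manip; print(manip.finish_job())"
```

```text
the job is handed in; nothing more can be done
None
```

The blue valve is open to its stop. I straddled the wheel and turned it anticlockwise while rising in step, then let go and lifted the hand clear. I handed the job in at about 9 s.

- **First grip failed:** the pads rode over the rim and closed on the hub. I opened and backed off; the wheel had not moved. The second grip, about 18 mm deeper, held.
- **Stop reached:** the hand turned 78.9°, and the moment rose to 0.47 Nm against the stop.
- **After release:** the spokes show a turn of 74.6°. My script printed 45.4° because of a sign slip; I corrected it by hand, modulo the wheel's 120° symmetry. The rim's apparent size and position match a height of 145.4 mm, which is 23 mm up, and the green band shows.
- **Other valves:** I never touched the yellow and white valves, but I did not measure their angles afterwards. The gripper was clear, with no real contact force.

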